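Put the chromatography columns away by length

TASK

Put the four chromatography columns away in the column rack in order of length: the longest in the longest lane and so on down to the shortest, each lying level in both saddles of the lane made for its length, between the end cheeks. Leave the spanner and the yellow tube cutter where they lie.

Things in the scene. Friction and masses are not known exactly. Their poses are not given: they have to be found in the camera images.
- column_188: longest of four loose steel chromatography columns, 188 mm overall, lying along its y: tube 12 mm thick, at each end a fitting (16 long, 19 wide in x, 16 high, outer faces 166 apart) and beyond it a red plug of 11 mm; both ends alike. Origin: mid-length, underside of the fittings, 8 mm below the axis; z up. Grip across the tube at mid-length. 0.05 to 0.16 kg
- column_158: second longest of four loose steel chromatography columns, 158 mm overall, lying along its y: tube 12 mm thick, at each end a fitting (16 long, 19 wide in x, 16 high, outer faces 136 apart) and beyond it a red plug of 11 mm; both ends alike. Origin: mid-length, underside of the fittings, 8 mm below the axis; z up. Grip across the tube at mid-length. 0.05 to 0.16 kg
- column_128: third longest of four loose steel chromatography columns, 128 mm overall, lying along its y: tube 12 mm thick, at each end a fitting (16 long, 19 wide in x, 16 high, outer faces 106 apart) and beyond it a red plug of 11 mm; both ends alike. Origin: mid-length, underside of the fittings, 8 mm below the axis; z up. Grip across the tube at mid-length. 0.05 to 0.16 kg
- column_98: shortest of four loose steel chromatography columns, 98 mm overall, lying along its y: tube 12 mm thick, at each end a fitting (16 long, 19 wide in x, 16 high, outer faces 76 apart) and beyond it a red plug of 11 mm; both ends alike. Origin: mid-length, underside of the fittings, 8 mm below the axis; z up. Grip across the tube at mid-length. 0.05 to 0.16 kg
- lane_188: fixed rack's (dark stepped plate) lane for the 188 mm column, along y. Two grey saddles 18 long: seat 24 wide, sides flare to 40 at 14 above it; end cheeks 180 apart, slotted for the plugs. Between saddles only the plate, 13 below the seat: room for fingers. Origin: mid-lane, at seat height, 22 above the table; the column's origin comes to it. The 4 lanes lie 48 mm apart in order of length
- lane_158: fixed rack's (dark stepped plate) lane for the 158 mm column, along y. Two grey saddles 18 long: seat 24 wide, sides flare to 40 at 14 above it; end cheeks 150 apart, slotted for the plugs. Between saddles only the plate, 13 below the seat: room for fingers. Origin: mid-lane, at seat height, 22 above the table; the column's origin comes to it. The 4 lanes lie 48 mm apart in order of length
- lane_128: fixed rack's (dark stepped plate) lane for the 128 mm column, along y. Two grey saddles 18 long: seat 24 wide, sides flare to 40 at 14 above it; end cheeks 120 apart, slotted for the plugs. Between saddles only the plate, 13 below the seat: room for fingers. Origin: mid-lane, at seat height, 22 above the table; the column's origin comes to it. The 4 lanes lie 48 mm apart in order of length
- lane_98: fixed rack's (dark stepped plate) lane for the 98 mm column, along y. Two grey saddles 18 long: seat 24 wide, sides flare to 40 at 14 above it; end cheeks 90 apart, slotted for the plugs. Between saddles only the plate, 13 below the seat: room for fingers. Origin: mid-lane, at seat height, 22 above the table; the column's origin comes to it. The 4 lanes lie 48 mm apart in order of length
- spanner: small steel open-end spanner, 128 mm long (along its y), 19 wide, 5 high, lying loose near the columns; not part of the job. Origin: centre of underside
- tube_cutter: yellow tube cutter, a rounded block 34 x 60 x 26 mm, lying loose near the columns; not part of the job. Origin: centre of underside

How it is judged:
At the end, for the whole second after the job is handed in: Every column lies at rest in the lane of its own length: its origin within 8 mm of the lane's origin across, 10 mm along and 4 mm in height, parallel to the lane within 0.12 rad (either way round) (x of column_188 in the frame of lane_188 between -0.008 and 0.008 m and y of column_188 in the frame of lane_188 between -0.01 and 0.01 m and z of column_188 in the frame of lane_188 between -0.004 and 0.004 m and angle between the y axis of column_188 and the y axis of lane_188, either way round below 0.12 rad and linear speed of each of column_188, column_158, column_128, column_98 below 0.02 m/s and x of column_158 in the frame of lane_158 between -0.008 and 0.008 m and y of column_158 in the frame of lane_158 between -0.01 and 0.01 m and z of column_158 in the frame of lane_158 between -0.004 and 0.004 m and angle between the y axis of column_158 and the y axis of lane_158, either way round below 0.12 rad and x of column_128 in the frame of lane_128 between -0.008 and 0.008 m and y of column_128 in the frame of lane_128 between -0.01 and 0.01 m and z of column_128 in the frame of lane_128 between -0.004 and 0.004 m and angle between the y axis of column_128 and the y axis of lane_128, either way round below 0.12 rad and x of column_98 in the frame of lane_98 between -0.008 and 0.008 m and y of column_98 in the frame of lane_98 between -0.01 and 0.01 m and z of column_98 in the frame of lane_98 between -0.004 and 0.004 m and angle between the y axis of column_98 and the y axis of lane_98, either way round below 0.12 rad); the robot touches nothing.
It fails at once if the spanner is shifted by more than 40 mm (distance of spanner from where it was at the start of the episode above 0.04 m).
It fails at once if the tube cutter is shifted by more than 40 mm (distance of tube_cutter from where it was at the start of the episode above 0.04 m).
It also fails if it takes over 112 s, if anything falls off the work surface, if the arm or the gripper's body presses on something with over 40 N, if the wrist force passes 120 N, or if a joint passes its speed limit or range.

ROBOT

A 6-joint arm with a two-finger parallel gripper is mounted at the origin on a cart in front of the work surface, level with it; the furniture and walls round the work are solid. World frame = base frame: x ahead of the robot, y to its left, z up, the work surface at z = 0. Lengths are in m, angles in rad, forces in N, time in s.
With the tool pointing down it reaches from about 0.275 to 0.825 m from the base axis. Payload 4.9 kg.
Tool frame: the origin (TCP) lies on the centre line of the jaws, within the pads' length; the fingertips stand 25 mm ahead of it and the grasp point (between the pads) lies 6 mm ahead of it; z points along the fingers, y is the line along which they close (so a half turn about z gives the same grasp; the last joint's range is limited). The gripper opens to 85 mm and grips with 20 to 120 N. Pads are 22 mm wide; open, the fingers measure 114 mm over their backs; the gripper's body (76 mm by 85 mm) begins 54 mm behind the grasp point. The pads swing forward as they close: fully open they stand 13 mm farther back than shut.
Start: joints at [1.125, 0.326, -0.193, 1.052, 0, 1.437], TCP at [0.169, 0.524, 0.256] pointing down, gripper open.
Joint ranges: [-2.65, 2.65], [-0.97, 1.79], [-1.3, 1.35], [-1.93, 2.1], [-1.47, 1.37], [-3.14, 3.14]. Speed limits (rad/s): [2.57, 2.57, 3.14, 3.14, 3.14, 3.14].

INTERFACE

Orientations are given as a unit quaternion [x, y, z, w].
In Python, from station import get_state, get_image, r gives the robot as it stands.
- The arm moves only by the shell command python3 -m handwheel 'ROWS'. ROWS is a JSON object of lists of equal length, an entry for each row: "grip": the opening, from 0 (shut) to 1 (fully open); "xyz": the shift along the world's x, y, z in m, a list of three; "twist": the turn about the world's z in degrees. A call has 1 to 10 rows; each row shifts and turns the commanded pose from where the row before left it; what a row does not reach is not made up. A row lasts 1/12 s, in which the tool goes at most 41.7 mm and 7.16 degrees, less where a joint would pass 70% of its speed; a pose out of reach is approached as far as the arm can. A call with a gripper value outside its range is refused whole. The fingers move at their own pace and stop on an object; the grip force is fixed at half the most. Time passes only in rows, so rows that do not move let the fingers close. It gives the time, the measured TCP pose, the force, the opening and the grip force at its end, in the units of the state.
- get_state(): the state, without advancing time (a new reading comes with each control period).
- get_image(name): name is "scene" or "top"; returns a dict with "color" (384x512x3 uint8, red, green, blue), "vertical_fov" (degrees; the focal length in pixels is half the picture's height over the tangent of half this angle, whatever the lens; pixels are square), "cx", "cy" (the principal point, pixels), "T" (4x4, takes a point from camera to world coordinates). Camera axes: x right, y down, z forward; pixel columns grow to the right and rows downward; lengths in m; the calibration is good to about 2 mm. A picture is of the moment at which its call begins. There is no depth.
- r.job_done(): hands the job in; it is judged then, once.
The state is a dict: "t": time; "joints": joint angles; "dq": joint speeds; "effort": joint torques, N m; "ee_pos": TCP position; "eef_rot": TCP orientation; "contact_force": force on the tool from outside, world axes, zero at the start; "ft_torque": the same for the moment, N m; "opening": finger opening in m; "grip_force": force on a finger pad.
Only numpy, scipy, OpenCV 4.12 (cv2) and the standard library are available. Lean on these libraries where they do the work, as an engineer would, in place of code of your own. Each camera call takes 0.05 s, during which the arm holds its last target. There are 200 camera calls.

## Working session

There is one attempt and no reset: what is moved stays moved. The work goes in short steps, Python scripts to look and compute and a shell command to move; the robot and the scene stay as the last step left them, time stands still between calls to the robot, and variables do not carry over. Pictures are saved under pics/ and viewed, at most 14 in all, crops included, and the job is handed in when it is done.

```bash
mkdir -p pics; cat > h.py <<'E'
import numpy as np, cv2, pickle, sys
from station import get_state, get_image, r
def K(im):
    h=im["color"].shape[0]; return h/2/np.tan(np.radians(im["vertical_fov"])/2)
def ray(im,u,v,z):
    f=K(im); T=np.array(im["T"]); d=T[:3,:3]@np.array([(u-im["cx"])/f,(v-im["cy"])/f,1]); o=T[:3,3]
    return o+d*(z-o[2])/d[2]
def proj(im,p):
    T=np.array(im["T"]); c=T[:3,:3].T@(np.array(p)-T[:3,3]); f=K(im); return im["cx"]+f*c[0]/c[2], im["cy"]+f*c[1]/c[2]
E
python3 - <<'E'
from h import *
for n in("top","scene"):
    im=get_image(n); pickle.dump(im,open(n+".pkl","wb"))
    cv2.imwrite(f"pics/{n}0.png",cv2.resize(im["color"][...,::-1],(800,600),interpolation=cv2.INTER_CUBIC))
    print(n,im["vertical_fov"],im["cx"],im["cy"],np.round(im["T"],3).tolist())
s=get_state(); print(s["t"],s["ee_pos"],s["eef_rot"],s["opening"])
E
```

```text
top 48.2418438390257 257.23178992125406 186.903500753091 [[-0.079, -0.971, 0.224, 0.303], [-0.997, 0.078, -0.014, -0.16], [-0.003, -0.225, -0.974, 1.184], [0.0, 0.0, 0.0, 1.0]]
scene 53.9808428980994 250.4671314346241 188.4803292160539 [[0.815, -0.435, 0.384, 0.228], [-0.58, -0.633, 0.513, -0.622], [0.019, -0.64, -0.768, 0.711], [0.0, 0.0, 0.0, 1.0]]
0.1 [0.16851293 0.52305061 0.25557571] [ 1.55285354e-01  9.87869351e-01 -7.42256225e-04 -2.29130004e-04] 0.08575198824086268
```

View pics/top0.png

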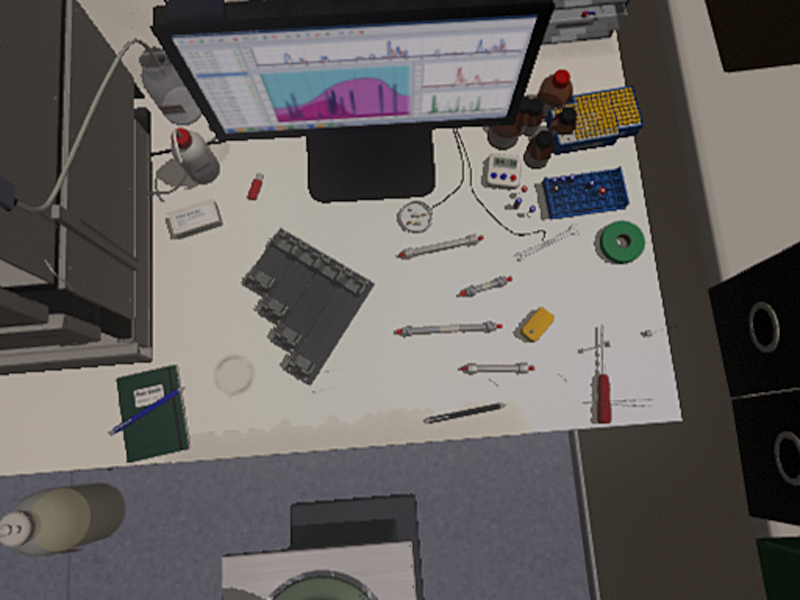

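View pics/scene0.png

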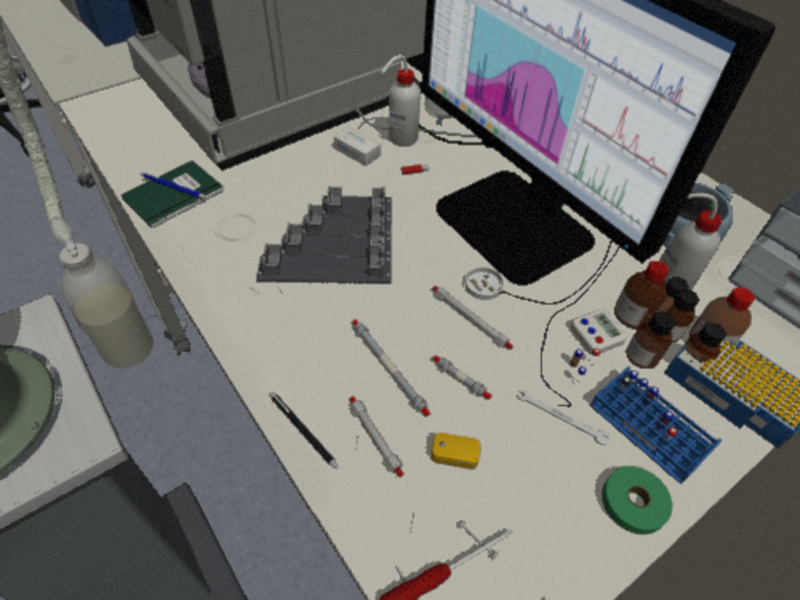

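The top view shows the columns, in 800x600 pixels, at about (440,247), (485,287), (448,328) and (497,369). The rack is at about (300,310), at a slant, with the cutter at (537,324) and the spanner at (547,243). Next come plug centroids by colour and enlarged crops of the rack.

```bash
python3 - <<'E'
from h import *
for n,(x0,y0,x1,y1) in {"top":(245,140,355,250),"scene":(215,175,335,310)}.items():
    im=pickle.load(open(n+".pkl","rb")); hsv=cv2.cvtColor(im["color"],cv2.COLOR_RGB2HSV).astype(int)
    m=(((hsv[...,0]<8)|(hsv[...,0]>172))&(hsv[...,1]>110)&(hsv[...,2]>60)).astype(np.uint8)
    k,_,st,c=cv2.connectedComponentsWithStats(m)
    for i in range(1,k):
        if x0<c[i][0]<x1 and y0<c[i][1]<y1 and st[i][4]>4: print(n,st[i][4],np.round(c[i],1),np.round(ray(im,*c[i],.008),4))
im=pickle.load(open("top.pkl","rb"));cv2.imwrite("pics/rt.png",cv2.resize(im["color"][140:250,150:245,::-1],None,fx=5,fy=5,interpolation=cv2.INTER_CUBIC))
im=pickle.load(open("scene.pkl","rb"));cv2.imwrite("pics/rs.png",cv2.resize(im["color"][115:185,160:255,::-1],None,fx=8,fy=8,interpolation=cv2.INTER_CUBIC))
E
```

```text
top 7 [307. 152.] [ 0.6648 -0.328   0.008 ]
top 8 [256.6 162.8] [ 0.6444 -0.1815  0.008 ]
top 8 [325.4 178.2] [ 0.5835 -0.3716  0.008 ]
top 8 [296.1 187.1] [ 0.5645 -0.2866  0.008 ]
top 6 [319.  208.5] [ 0.4987 -0.344   0.008 ]
top 8 [254.9 211.9] [ 0.5034 -0.1655  0.008 ]
top 8 [296.5 235.5] [ 0.429  -0.2742  0.008 ]
top 8 [339.5 235.5] [ 0.4196 -0.3916  0.008 ]
scene 6 [278.2 184.2] [ 0.6434 -0.1799  0.008 ]
scene 8 [226.9 205.9] [ 0.5032 -0.1644  0.008 ]
scene 13 [325.2 220.6] [ 0.6642 -0.3267  0.008 ]
scene 13 [279.1 229.3] [ 0.5631 -0.2854  0.008 ]
scene 18 [311.  252.3] [ 0.5829 -0.3705  0.008 ]
scene 10 [225.3 255.4] [ 0.4287 -0.2724  0.008 ]
scene 18 [271.9 262.9] [ 0.4988 -0.3428  0.008 ]
scene 20 [255.  301.5] [ 0.4206 -0.3906  0.008 ]
```

View pics/rt.png

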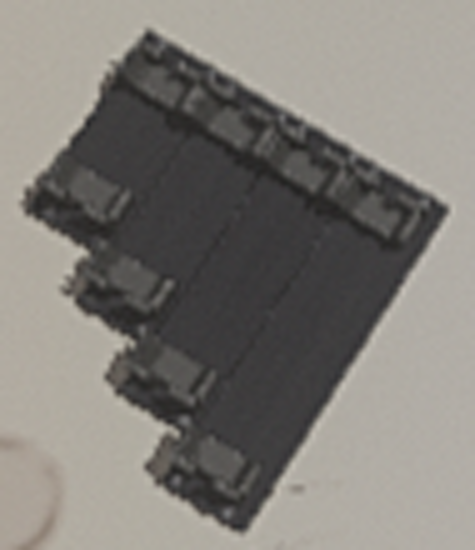

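View pics/rs.png

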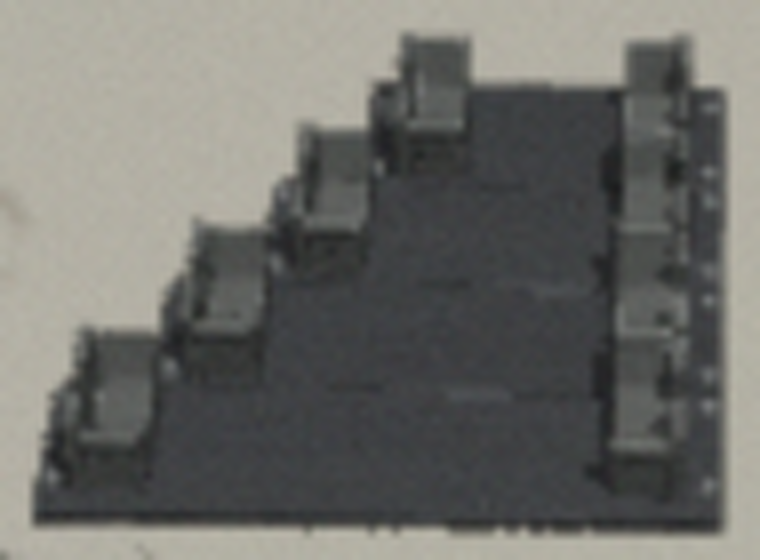

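The top crop (5x, offset 150,140) shows eight lighter seat patches. The straight row runs from (160,85) to (380,215), and the stepped ones are at (92,192), (135,283), (178,372) and (222,460). I'll refine these by brightness and fit the rack.

```bash
python3 - <<'E'
from h import *
im=pickle.load(open("top.pkl","rb")); g=cv2.cvtColor(im["color"],cv2.COLOR_RGB2GRAY)
pk=np.array([(378,212),(305,170),(235,127),(162,84),(222,460),(178,372),(135,283),(92,192)],float)
pc=pk/5+[150-.4,140-.4]
for p in pc[[0,7]]:
    u,v=np.round(p).astype(int); print(g[v-5:v+6,u-6:u+7])
Y=[150,120,90,60]
mod=np.array([(48*i,Y[i]/2) for i in range(4)]+[(48*i,Y[i]/2-Y[i]) for i in range(4)],float)
mod[:,1]-=mod[:,1]*0; mod=np.array([(48*i,0) for i in range(4)]+[(48*i,-Y[i]) for i in range(4)],float)/1000
def fit(w,z,name):
    A=np.c_[mod,np.ones(8)]
    M,_=cv2.estimateAffinePartial2D(mod.astype(np.float32)*np.float32([-1,1]) if False else mod.astype(np.float32),w.astype(np.float32),method=cv2.LMEDS)
    return M
ref=[]
for p in pc:
    # refine: centroid of pixels of seat brightness near the pick
    u,v=np.round(p).astype(int); w=g[v-4:v+5,u-4:u+5].astype(float); t=np.clip(w-np.percentile(w,60),0,25)
    yy,xx=np.mgrid[-4:5,-4:5]; t=t*(np.hypot(xx,yy)<4.5); ref.append((u+(t*xx).sum()/t.sum(),v+(t*yy).sum()/t.sum()))
for nm,pp in(("pick",pc),("ref",ref)):
    w=np.array([ray(im,*p,.022)[:2] for p in pp]); 
    for s in(1,-1):
        m=mod*[s,1]; a=m-m.mean(0); b=w-w.mean(0); U,S,V=np.linalg.svd(a.T@b); R=(U@V).T
        e=b-a@R.T; 
        if np.linalg.det(R)>0:
            sc=S.sum()/(a**2).sum(); print(nm,s,"rms mm",1e3*np.sqrt((e**2).sum(1).mean()),"scale",sc,"lane y dir deg",np.degrees(np.arctan2(R[1,1],R[0,1])))
            print(np.round(e*1e3,1).tolist())
            c=np.array([(s*.048*i,-Y[i]/2000) for i in range(4)])
            print(np.round((c-m.mean(0))@R.T+w.mean(0),4).tolist())
    # both views' check
sc=pickle.load(open("scene.pkl","rb"))
w=np.array([ray(im,*p,.022) for p in pc])
print(np.round([((np.array(proj(sc,p))-[160,115]+.44)*8) for p in w]).tolist())
# columns
ends={188:((.5034,-.165),(.4988,-.3435)),158:((.6439,-.1807),(.6645,-.3274)),128:((.4289,-.2733),(.4201,-.3911)),98:((.5638,-.286),(.5832,-.371))}
for k,(a,b) in ends.items():
    a,b=map(np.array,(a,b)); d=a-b; print(k,np.round((a+b)/2,4),"len",np.hypot(*d),"deg",np.degrees(np.arctan2(d[1],d[0])))
s=get_state(); q=s["eef_rot"]
from scipy.spatial.transform import Rotation as Ro
print(Ro.from_quat(q).as_matrix().round(3).tolist())
E
```

```text
[[77 62 61 39 40 46 57 54 64 60 57 56 64]
 [65 64 61 50 51 75 57 52 64 62 67 71 58]
 [64 65 66 66 76 93 82 74 57 62 71 92 79]
 [68 63 71 83 87 88 86 67 52 55 51 67 84]
 [61 68 79 87 88 88 85 69 50 52 51 45 56]
 [50 73 96 88 85 86 88 85 75 81 74 51 40]
 [41 54 78 95 88 87 87 87 89 92 85 53 55]
 [53 38 45 69 77 95 88 87 89 88 73 50 65]
 [61 52 41 42 50 68 82 97 88 77 53 62 97]
 [62 60 50 42 38 41 55 79 96 62 52 79 97]
 [60 62 59 54 56 50 41 48 68 47 55 82 77]]
[[ 66  67  66  71  75  63  57  60  62  61  61  61  60]
 [ 65  63  69  77  85  86  87  57  58  61  60  61  61]
 [ 67  66  73  85  88  90  96  75  68  56  59  62  60]
 [ 66  67  81  89  89  85  87  88  84  75  62  58  60]
 [ 72  74  87  88  86  85  86  85  88  88  84  81  56]
 [ 89  57  86  89  88  85  87  84  84  89  87  71  68]
 [ 69  50  70  84  94  87  87  86  88  83  66  57 101]
 [ 43  50  56  56  74  83  76  89  86  75  57  79 100]
 [ 44  43  45  38  60  95  80  85  83  60  64  92  73]
 [ 58  60  56  57  61  80  99  86  78  58  93  91  55]
 [ 63  62  53  53  49  47  71  79  91  69  78  71  46]]
pick -1 rms mm 6.38246558405522
[... 282 characters left out ...]
475404769261158 lane y dir deg -35.44153063921665
[[3.7, -3.0], [4.3, -2.9], [5.0, -3.5], [4.9, -3.2], [-4.1, 2.2], [-5.4, 3.9], [-3.7, 3.0], [-4.7, 3.4]]
[[0.5248, -0.0415], [0.5648, -0.0111], [0.6049, 0.0193], [0.6449, 0.0497]]
[[643.0, 418.0], [645.0, 309.0], [650.0, 208.0], [653.0, 110.0], [126.0, 412.0], [232.0, 306.0], [337.0, 206.0], [440.0, 109.0]]
188 [ 0.5011 -0.2543] len 0.17855926187123425 deg 88.52379683642816
158 [ 0.6542 -0.254 ] len 0.1481392925594017 deg 97.99335850993789
128 [ 0.4245 -0.3322] len 0.11812823540542712 deg 85.72777518903177
98 [ 0.5735 -0.3285] len 0.08718577865684292 deg 102.85669736896533
[[-0.952, 0.307, -0.001], [0.307, 0.952, -0.001], [0.0, -0.002, -1.0]]
```

```bash
cat > rack.py <<'E'
from h import *
im=pickle.load(open("top.pkl","rb"))
pk=np.array([(378,212),(305,170),(235,127),(162,84),(222,460),(178,372),(135,283),(92,192)],float); pc=pk/5+[149.6,139.6]
Y=np.array([162,132,102,72])/1000
m=np.array([(-.048*i,0) for i in range(4)]+[(-.048*i,-Y[i]) for i in range(4)])
w=np.array([ray(im,*p,.022)[:2] for p in pc]); a=m-m.mean(0); b=w-w.mean(0); U,S,V=np.linalg.svd(a.T@b); R=(U@V).T
e=b-a@R.T; lanes=(np.array([(-.048*i,-Y[i]/2) for i in range(4)])-m.mean(0))@R.T+w.mean(0)
print("res mm",np.round(e*1e3,1).tolist(),"scale",S.sum()/(a**2).sum(),"y dir",np.degrees(np.arctan2(R[1,1],R[0,1])))
print(np.round(lanes,4).tolist())
E
python3 rack.py
python3 -m handwheel '{"grip":[1,1,1,1,1,1,1,1,1,1],"xyz":[[0.014,-0.032,0],[0.014,-0.032,0],[0.014,-0.032,0],[0.014,-0.032,0],[0.014,-0.032,0],[0.014,-0.032,0],[0.014,-0.032,0],[0.014,-0.032,0],[0.014,-0.032,0],[0.014,-0.032,0]],"twist":[-3,-3,-3,-3,-3,-3,-3,-3,-3,-3]}'
```

```text
res mm [[0.1, 0.4], [-0.1, 0.5], [0.3, -0.8], [1.2, -0.1], [0.9, 0.1], [-1.1, 0.1], [-1.5, -0.2], [0.2, -0.0]] scale 1.001415308817356 y dir -35.197093618925294
[[0.5254, -0.0432], [0.5653, -0.0127], [0.6053, 0.0179], [0.6452, 0.0485]]
t: 0.93
ee_pos: [0.3087, 0.2019, 0.2562]
eef_rot: [0.407, 0.914, -0.0, -0.0]
contact_force: [0.1, -1.1, 0.4]
opening: 0.0855
grip_force: 0.0
```

```bash
python3 -m handwheel '{"grip":[1,1,1,1,1,0.5,0.5,0.5,0.5,0.5],"xyz":[[0.014,-0.032,0],[0.014,-0.032,0],[0.014,-0.032,0],[0.014,-0.032,-0.01],[0.014,-0.032,-0.01],[0.014,-0.032,-0.01],[0.014,-0.032,-0.01],[0.014,-0.032,-0.01],[0.014,-0.032,-0.01],[0.014,-0.032,-0.01]],"twist":[-3,-3,-3,-3,-3,-3,-3,-3,-3,-3]}'
python3 -m handwheel '{"grip":[0.5,0.5,0.5,0.5,0.5,0.5,0.5],"xyz":[[0.014,-0.032,0],[0.014,-0.032,0],[0.014,-0.032,-0.01],[0.01,-0.03,-0.03],[0,0,-0.02],[0,0,0],[0,0,0]],"twist":[-3,-3,-3,-3,-1.6,0,0]}'
```

```text
t: 1.77
ee_pos: [0.4488, -0.1182, 0.1855]
eef_rot: [0.63, 0.777, 0.0, -0.0]
contact_force: [0.7, 0.3, 0.8]
opening: 0.0429
grip_force: 0.0
t: 2.35
ee_pos: [0.4987, -0.2403, 0.1262]
eef_rot: [0.716, 0.698, -0.0, -0.002]
contact_force: [0.1, 1.0, -0.9]
opening: 0.0425
grip_force: 0.0
```

```bash
python3 -m handwheel '{"grip":[0.5,0.5,0.5,0.5,0.5,0.5,0.5],"xyz":[[0.0024,-0.014,0],[0,0,-0.03],[0,0,-0.03],[0,0,-0.02],[0,0,-0.01],[0,0,-0.008],[0,0,0]],"twist":[0,0,0,0,0,0,0]}'
python3 -m handwheel '{"grip":[0,0,0,0,0,0],"xyz":[[0,0,0],[0,0,0],[0,0,0],[0,0,0],[0,0,0],[0,0,0]],"twist":[0,0,0,0,0,0]}'
```

```text
t: 2.93
ee_pos: [0.5028, -0.2551, 0.0296]
eef_rot: [0.716, 0.698, -0.0, -0.0]
contact_force: [-0.4, -0.6, -0.1]
opening: 0.0427
grip_force: 0.0
t: 3.43
ee_pos: [0.5036, -0.2558, 0.0313]
eef_rot: [0.716, 0.698, 0.0, 0.001]
contact_force: [-0.5, 0.8, 5.9]
opening: 0.0094
grip_force: 58.7
```

```bash
python3 - <<'E'
from h import *
im=get_image("scene"); u,v=map(int,proj(im,(.503,-.255,.01))); print(u,v)
cv2.imwrite("pics/g1.png",cv2.resize(im["color"][v-60:v+50,u-65:u+65,::-1],None,fx=5,fy=5,interpolation=cv2.INTER_CUBIC))
s=get_state(); print(s["ee_pos"],s["contact_force"],s["opening"],s["grip_force"])
E
```

```text
249 232
[ 0.50362264 -0.25583875  0.03128583] [-0.52583281  0.47044517  6.40478834] 0.009194711719634643 58.70611488819122
```

View pics/g1.png

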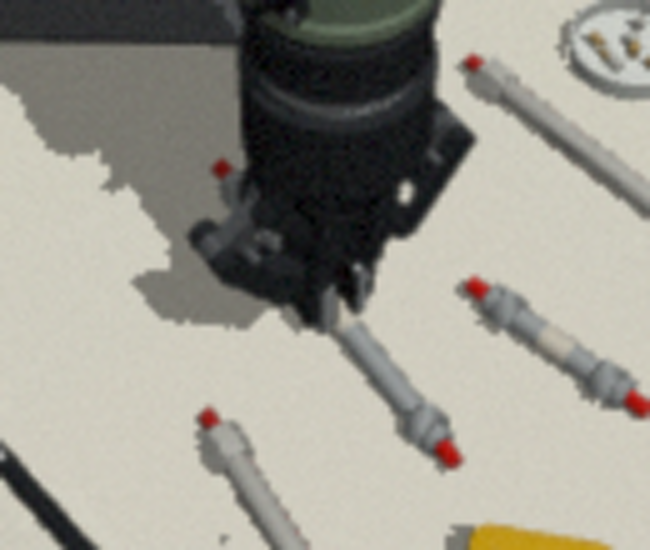

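The crop shows the 188 column between the fingertips and still lying straight. I'll make a short lift to test the grip.

```bash
python3 -m handwheel '{"grip":[0,0,0,0,0,0],"xyz":[[0,0,0.005],[0,0,0.01],[0,0,0.015],[0,0,0.02],[0,0,0.02],[0,0,0]],"twist":[0,0,0,0,0,0]}'
python3 - <<'E'
from h import *
for n in("scene","top"):
    im=get_image(n); hsv=cv2.cvtColor(im["color"],cv2.COLOR_RGB2HSV).astype(int)
    m=(((hsv[...,0]<8)|(hsv[...,0]>172))&(hsv[...,1]>110)&(hsv[...,2]>60)).astype(np.uint8)
    k,_,st,c=cv2.connectedComponentsWithStats(m)
    for i in range(1,k):
        if st[i][4]>4:
            p=ray(im,*c[i],.075)
            if .3<p[0]<.75 and -.45<p[1]<-.1: print(n,np.round(c[i],1),np.round(p,4),np.round(ray(im,*c[i],.008),4))
s=get_state(); print(s["ee_pos"],s["contact_force"],s["opening"],s["grip_force"])
E
```

```text
t: 3.98
ee_pos: [0.505, -0.2567, 0.1042]
eef_rot: [0.716, 0.698, 0.001, 0.003]
contact_force: [0.7, 0.4, -0.8]
opening: 0.0087
grip_force: 58.7
scene [278.2 184.2] [ 0.6038 -0.2221  0.075 ] [ 0.6434 -0.1799  0.008 ]
scene [227.5 185. ] [ 0.5098 -0.1604  0.075 ] [ 0.5394 -0.1117  0.008 ]
scene [383.  216.9] [ 0.7289 -0.4168  0.075 ] [ 0.7816 -0.3951  0.008 ]
scene [325.2 220.6] [ 0.6227 -0.3549  0.075 ] [ 0.6642 -0.3267  0.008 ]
scene [380.7 225.1] [ 0.7092 -0.4282  0.075 ] [ 0.7598 -0.4078  0.008 ]
scene [279.1 229.3] [ 0.5312 -0.3175  0.075 ] [ 0.5631 -0.2854  0.008 ]
scene [276.5 243.5] [ 0.5064 -0.3408  0.075 ] [ 0.5357 -0.3112  0.008 ]
scene [311.  252.3] [ 0.5491 -0.3945  0.075 ] [ 0.5829 -0.3705  0.008 ]
scene [225.3 255.4] [ 0.4096 -0.3058  0.075 ] [ 0.4287 -0.2724  0.008 ]
scene [254.9 301.6] [ 0.4021 -0.4128  0.075 ] [ 0.4205 -0.3907  0.008 ]
top [335.  120.5] [ 0.7282 -0.4046  0.075 ] [ 0.7539 -0.4194  0.008 ]
top [256.6 162.8] [ 0.625  -0.1803  0.075 ] [ 0.6444 -0.1815  0.008 ]
top [322.8 202. ] [ 0.504  -0.3454  0.075 ] [ 0.5162 -0.3566  0.008 ]
top [339.5 235.5] [ 0.413  -0.3784  0.075 ] [ 0.4196 -0.3916  0.008 ]
[ 0.50341254 -0.25565174  0.10092902] [-0.13352109  0.84953873 -1.02285282] 0.008702939170017271 58.71552050113678
```

Held level, with its axis about 20 mm below the TCP. Next I carry it to lane 188.

```bash
python3 -m handwheel '{"grip":[0,0,0,0,0,0,0,0,0,0],"xyz":[[0.002,0.02,0],[0.003,0.027,0],[0.003,0.027,0],[0.003,0.027,0],[0.003,0.027,0],[0.002,0.027,0],[0.002,0.026,0],[0.002,0.02,0],[0.002,0.01,0],[0,0,0]],"twist":[6,6.5,6.5,6.5,6.5,6.5,6.5,6.5,4.8,0]}'
python3 -m handwheel '{"grip":[0,0,0],"xyz":[[0,0,0],[0,0,0],[0,0,0]],"twist":[0,0,0]}'
python3 - <<'E'
from h import *
for n in("scene","top"):
    im=get_image(n); hsv=cv2.cvtColor(im["color"],cv2.COLOR_RGB2HSV).astype(int)
    m=(((hsv[...,0]<8)|(hsv[...,0]>172))&(hsv[...,1]>110)&(hsv[...,2]>60)).astype(np.uint8)
    k,_,st,c=cv2.connectedComponentsWithStats(m)
    for i in range(1,k):
        if st[i][4]>2:
            p=ray(im,*c[i],.08)
            if .3<p[0]<.65 and -.2<p[1]<.15: print(n,np.round(c[i],1),np.round(p,4),np.round(ray(im,*c[i],.03),4))
    cv2.imwrite(f"pics/c1{n}.png",cv2.resize(im["color"][90:260,130:330,::-1],None,fx=4,fy=4-.5,interpolation=cv2.INTER_CUBIC))
s=get_state(); print(s["ee_pos"],s["eef_rot"],s["opening"],s["grip_force"])
E
```

```text
t: 4.92
ee_pos: [0.5238, -0.0418, 0.0986]
eef_rot: [0.3, 0.954, 0.0, -0.001]
contact_force: [0.2, 1.1, -1.0]
opening: 0.009
grip_force: 58.7
t: 5.17
ee_pos: [0.5244, -0.045, 0.0993]
eef_rot: [0.303, 0.953, -0.0, -0.0]
contact_force: [-0.5, -0.4, -1.7]
opening: 0.0088
grip_force: 58.7
scene [168.5 151. ] [0.4505 0.0031 0.08  ] [0.4682 0.0526 0.03  ]
scene [243. 152.] [ 0.594  -0.0989  0.08  ] [ 0.623  -0.0575  0.03  ]
top [256.6 162.8] [ 0.6235 -0.1802  0.08  ] [ 0.638  -0.1811  0.03  ]
top [226. 175.] [ 0.5962 -0.0964  0.08  ] [ 0.6095 -0.0935  0.03  ]
top [189.9 232.1] [0.4517 0.0059 0.08  ] [0.4584 0.0135 0.03  ]
[ 0.52452996 -0.04507404  0.09945027] [ 3.03133434e-01  9.52948111e-01 -7.69578193e-05 -1.12900653e-04] 0.009043230422105747 58.66804897785187
```

View pics/c1scene.png

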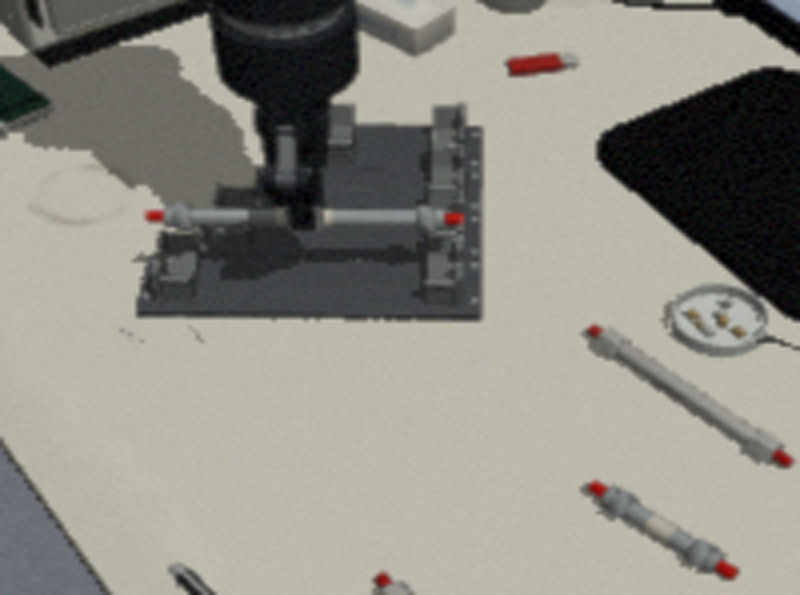

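The picture shows the column level and parallel over the rack. I lower it with a 1–2 mm correction.

```bash
python3 -m handwheel '{"grip":[0,0,0,0,0,0,0],"xyz":[[0.001,0.002,-0.005],[0,0,-0.012],[0,0,-0.012],[0,0,-0.008],[0,0,-0.005],[0,0,-0.003],[0,0,0]],"twist":[0,0,0,0,0,0,0]}'
python3 -m handwheel '{"grip":[0,0,0],"xyz":[[0,0,-0.002],[0,0,0],[0,0,0]],"twist":[0,0,0]}'
```

```text
t: 5.85
ee_pos: [0.5253, -0.0422, 0.054]
eef_rot: [0.302, 0.953, -0.0, -0.0]
contact_force: [-0.5, -0.0, -1.5]
opening: 0.0093
grip_force: 58.6
t: 6.1
ee_pos: [0.526, -0.0423, 0.0533]
eef_rot: [0.302, 0.953, -0.0, 0.0]
contact_force: [-2.0, -0.6, 2.4]
opening: 0.0094
grip_force: 59.1
```

```bash
python3 -m handwheel '{"grip":[0.27,0.27,0.27,0.27,0.27,0.27,0.27,0.27,0.27,0.27],"xyz":[[0,0,0],[0,0,0],[0,0,0],[0,0,0],[0,0,0.01],[0,0,0.02],[0,0,0.03],[0,0,0.03],[0,0,0.02],[0,0,0]],"twist":[0,0,0,0,0,0,0,0,0,0]}'
```

```text
t: 6.93
ee_pos: [0.5287, -0.0428, 0.1679]
eef_rot: [0.302, 0.953, 0.0, 0.004]
contact_force: [0.3, 0.4, -0.6]
opening: 0.023
grip_force: 0.0
```

```bash
python3 -m handwheel '{"grip":[0.27,0.5,0.5,0.5,0.5,0.5,0.5,0.5,0.5,0.5],"xyz":[[0.018,-0.03,0],[0.018,-0.03,0],[0.018,-0.03,0],[0.018,-0.03,0],[0.018,-0.03,0],[0.018,-0.03,0],[0.018,-0.03,0],[0,-0.001,-0.02],[0,0,-0.02],[0,0,0]],"twist":[-6.7,-6.7,-6.7,-6.7,-6.7,-6.7,-6.6,0,0,0]}'
python3 -m handwheel '{"grip":[0.5,0.5],"xyz":[[0,0,0],[0,0,0]],"twist":[0,0]}'
```

```text
t: 7.77
ee_pos: [0.649, -0.2527, 0.1176]
eef_rot: [0.656, 0.755, -0.001, -0.004]
contact_force: [-1.3, 0.5, -1.2]
opening: 0.0428
grip_force: 0.0
t: 7.93
ee_pos: [0.6517, -0.2529, 0.1233]
eef_rot: [0.656, 0.755, 0.0, 0.0]
contact_force: [0.1, -0.6, 0.2]
opening: 0.0431
grip_force: 0.0
```

```bash
python3 - <<'E'
from h import *
for n in("scene","top"):
    im=get_image(n); hsv=cv2.cvtColor(im["color"],cv2.COLOR_RGB2HSV).astype(int)
    m=(((hsv[...,0]<8)|(hsv[...,0]>172))&(hsv[...,1]>110)&(hsv[...,2]>60)).astype(np.uint8)
    k,_,st,c=cv2.connectedComponentsWithStats(m)
    for i in range(1,k):
        if st[i][4]>2:
            p=ray(im,*c[i],.03)
            if .3<p[0]<.65 and -.17<p[1]<.15: print(n,np.round(p,4))
E
```

```text
scene [0.4535 0.0096 0.03  ]
scene [ 0.5984 -0.0918  0.03  ]
```

Column 188 is seated, with its centre within 2 mm. Next is 158.

```bash
python3 -m handwheel '{"grip":[0.5,0.5,0.5,0.5,0.5,0.5,0.5],"xyz":[[0.0025,-0.001,-0.01],[0,0,-0.03],[0,0,-0.03],[0,0,-0.015],[0,0,-0.007],[0,0,-0.004],[0,0,0]],"twist":[0,0,0,0,0,0,0]}'
python3 -m handwheel '{"grip":[0,0,0,0,0,0],"xyz":[[0,0,0],[0,0,0],[0,0,0],[0,0,0],[0,0,0],[0,0,0]],"twist":[0,0,0,0,0,0]}'
python3 -m handwheel '{"grip":[0,0,0,0,0,0],"xyz":[[0,0,0.005],[0,0,0.01],[0,0,0.015],[0,0,0.02],[0,0,0.02],[0,0,0]],"twist":[0,0,0,0,0,0]}'
```

```text
t: 8.62
ee_pos: [0.6544, -0.2541, 0.0265]
eef_rot: [0.656, 0.755, 0.0, 0.0]
contact_force: [-0.6, -0.3, 0.6]
opening: 0.0424
grip_force: 0.0
t: 9.12
ee_pos: [0.6553, -0.2548, 0.0285]
eef_rot: [0.656, 0.755, 0.0, 0.001]
contact_force: [-1.5, 0.6, 6.5]
opening: 0.0096
grip_force: 58.9
t: 9.62
ee_pos: [0.6567, -0.2554, 0.1018]
eef_rot: [0.656, 0.755, 0.001, 0.003]
contact_force: [0.7, -0.4, -0.6]
opening: 0.0096
grip_force: 58.7
```

```bash
python3 -m handwheel '{"grip":[0,0,0,0,0,0,0,0,0,0],"xyz":[[-0.008,0.022,0],[-0.011,0.03,0],[-0.011,0.03,0],[-0.011,0.03,0],[-0.011,0.03,0],[-0.011,0.03,0],[-0.011,0.03,0],[-0.008,0.022,0],[-0.008,0.018,0],[0,0,0]],"twist":[5,5.4,5.4,5.4,5.4,5.4,5.4,5.4,4,0]}'
python3 -m handwheel '{"grip":[0,0,0],"xyz":[[0,0,0],[0,0,0],[0,0,0]],"twist":[0,0,0]}'
cat > ends.py <<'E'
from h import *
zs=float(sys.argv[1])
for n in("scene","top"):
    im=get_image(n); hsv=cv2.cvtColor(im["color"],cv2.COLOR_RGB2HSV).astype(int)
    m=(((hsv[...,0]<8)|(hsv[...,0]>172))&(hsv[...,1]>110)&(hsv[...,2]>60)).astype(np.uint8)
    k,_,st,c=cv2.connectedComponentsWithStats(m)
    for i in range(1,k):
        if st[i][4]>2:
            p=ray(im,*c[i],zs); q=ray(im,*c[i],.03)
            if .42<p[0]<.74 and -.17<p[1]<.15: print(n,"z",zs,np.round(p[:2],4),"z .03",np.round(q[:2],4))
s=get_state(); print(s["ee_pos"],s["eef_rot"],s["opening"],s["contact_force"])
E
python3 ends.py .077
```

```text
t: 10.45
ee_pos: [0.5615, -0.0086, 0.0961]
eef_rot: [0.299, 0.954, 0.0, -0.002]
contact_force: [-0.0, -1.0, -0.5]
opening: 0.009
grip_force: 58.6
t: 10.7
ee_pos: [0.5648, -0.0131, 0.0966]
eef_rot: [0.303, 0.953, -0.0, 0.0]
contact_force: [0.5, 0.4, -0.8]
opening: 0.0093
grip_force: 58.6
scene z 0.077 [0.7354 0.01  ] z .03 [0.773  0.0568]
scene z 0.077 [0.5038 0.0292] z .03 [0.5243 0.0775]
scene z 0.077 [ 0.6246 -0.0556] z .03 [ 0.654  -0.0136]
scene z 0.077 [ 0.4377 -0.0342] z .03 [0.4532 0.0094]
scene z 0.077 [ 0.5728 -0.1284] z .03 [ 0.5984 -0.0918]
top z 0.077 [ 0.6253 -0.055 ] z .03 [ 0.639  -0.0505]
top z 0.077 [ 0.5875 -0.0966] z .03 [ 0.5996 -0.0938]
top z 0.077 [0.5048 0.0295] z .03 [0.5134 0.0375]
top z 0.077 [0.4481 0.0022] z .03 [0.4543 0.0091]
[ 0.56461442 -0.01313889  0.09651693] [ 3.02867976e-01  9.53032507e-01 -4.46098780e-05  1.65075699e-04] 0.009194283138044983 [ 0.03826406 -0.37122318 -0.3222103 ]
```

```bash
python3 -m handwheel '{"grip":[0,0,0,0,0,0,0],"xyz":[[0,0,-0.005],[0,0,-0.012],[0,0,-0.012],[0,0,-0.008],[0,0,-0.005],[0,0,-0.003],[0,0,0]],"twist":[0,0,0,0,0,0,0]}'
python3 -m handwheel '{"grip":[0,0,0],"xyz":[[0,0,-0.001],[0,0,0],[0,0,0]],"twist":[0,0,0]}'
```

```text
t: 11.38
ee_pos: [0.564, -0.0123, 0.0511]
eef_rot: [0.302, 0.953, -0.0, -0.0]
contact_force: [-0.1, -0.3, -1.0]
opening: 0.0091
grip_force: 58.7
t: 11.63
ee_pos: [0.5645, -0.0122, 0.051]
eef_rot: [0.302, 0.953, 0.0, 0.0]
contact_force: [-0.5, 0.8, -1.2]
opening: 0.0093
grip_force: 58.7
```

Not in contact yet; I lower it a little more.

```bash
python3 -m handwheel '{"grip":[0,0,0,0],"xyz":[[0,0,-0.001],[0,0,-0.001],[0,0,0],[0,0,0]],"twist":[0,0,0,0]}'
python3 -m handwheel '{"grip":[0.27,0.27,0.27,0.27,0.27,0.27,0.27,0.27,0.27,0.27],"xyz":[[0,0,0],[0,0,0],[0,0,0],[0,0,0],[0,0,0.01],[0,0,0.02],[0,0,0.03],[0,0,0.03],[0,0,0.02],[0,0,0]],"twist":[0,0,0,0,0,0,0,0,0,0]}'
```

```text
t: 11.97
ee_pos: [0.5646, -0.0122, 0.0504]
eef_rot: [0.302, 0.953, 0.0, 0.001]
contact_force: [-4.1, -0.1, 11.7]
opening: 0.0095
grip_force: 60.1
t: 12.8
ee_pos: [0.5672, -0.0126, 0.164]
eef_rot: [0.302, 0.953, 0.001, 0.004]
contact_force: [0.3, 0.4, -0.4]
opening: 0.0233
grip_force: 0.0
```

```bash
python3 -m handwheel '{"grip":[0.27,0.5,0.5,0.5,0.5,0.5,0.5,0.5,0.5,0.5],"xyz":[[-0.014,-0.032,0],[-0.014,-0.032,0],[-0.014,-0.032,0],[-0.014,-0.032,0],[-0.014,-0.032,0],[-0.014,-0.032,0],[-0.014,-0.032,0],[-0.014,-0.032,0],[-0.014,-0.032,0],[-0.014,-0.032,0]],"twist":[-5.9,-5.9,-5.9,-5.9,-5.9,-5.9,-5.9,-5.9,-5.9,-5.9]}'
python3 -m handwheel '{"grip":[0.5,0.5,0.5,0.5],"xyz":[[0,0,-0.02],[0,0,-0.02],[0,0,0],[0,0,0]],"twist":[0,0,0,0]}'
python3 ends.py .03
```

```text
t: 13.63
ee_pos: [0.423, -0.3334, 0.1585]
eef_rot: [0.734, 0.679, 0.0, -0.0]
contact_force: [0.6, 0.6, -0.1]
opening: 0.0426
grip_force: 0.0
t: 13.97
ee_pos: [0.4231, -0.3313, 0.1177]
eef_rot: [0.732, 0.681, -0.0, -0.002]
contact_force: [0.8, -0.2, -0.1]
opening: 0.0427
grip_force: 0.0
scene z 0.03 [0.5046 0.0317] z .03 [0.5046 0.0317]
scene z 0.03 [0.4532 0.0094] z .03 [0.4532 0.0094]
top z 0.03 [ 0.6264 -0.0554] z .03 [ 0.6264 -0.0554]
top z 0.03 [ 0.5996 -0.0938] z .03 [ 0.5996 -0.0938]
top z 0.03 [0.5052 0.0303] z .03 [0.5052 0.0303]
top z 0.03 [0.4543 0.0091] z .03 [0.4543 0.0091]
[ 0.42459424 -0.33208534  0.11935518] [7.32093521e-01 6.81204093e-01 1.23305439e-05 2.44875554e-04] 0.042341990580252974 [-0.06451431  0.31478569  0.14232324]
```

```bash
python3 -m handwheel '{"grip":[0.5,0.5,0.5,0.5,0.5,0.5,0.5],"xyz":[[0,0,-0.01],[0,0,-0.03],[0,0,-0.025],[0,0,-0.015],[0,0,-0.007],[0,0,-0.004],[0,0,0]],"twist":[0,0,0,0,0,0,0]}'
python3 -m handwheel '{"grip":[0,0,0,0,0,0],"xyz":[[0,0,0],[0,0,0],[0,0,0],[0,0,0],[0,0,0],[0,0,0]],"twist":[0,0,0,0,0,0]}'
python3 -m handwheel '{"grip":[0,0,0,0,0,0],"xyz":[[0,0,0.005],[0,0,0.01],[0,0,0.015],[0,0,0.02],[0,0,0.02],[0,0,0]],"twist":[0,0,0,0,0,0]}'
```

```text
t: 14.65
ee_pos: [0.4244, -0.332, 0.0274]
eef_rot: [0.732, 0.681, 0.0, -0.0]
contact_force: [-0.0, -0.1, -0.2]
opening: 0.0431
grip_force: 0.0
t: 15.15
ee_pos: [0.425, -0.3329, 0.0289]
eef_rot: [0.732, 0.681, 0.0, 0.001]
contact_force: [-0.4, 1.6, 6.4]
opening: 0.0091
grip_force: 58.7
t: 15.65
ee_pos: [0.426, -0.334, 0.1019]
eef_rot: [0.732, 0.681, 0.0, 0.003]
contact_force: [0.3, -0.1, -0.6]
opening: 0.0091
grip_force: 58.7
```

```bash
python3 -m handwheel '{"grip":[0,0,0,0,0,0,0,0,0,0],"xyz":[[0.01,0.02,0],[0.016,0.031,0],[0.016,0.031,0],[0.016,0.031,0],[0.016,0.031,0],[0.016,0.031,0],[0.016,0.031,0],[0.016,0.031,0],[0.016,0.031,0],[0.016,0.031,0]],"twist":[5,5,5,5,5,5,5,5,5,5]}'
python3 -m handwheel '{"grip":[0,0,0,0,0,0],"xyz":[[0.016,0.031,0],[0.011,0.02,0],[0,0,0],[0,0,0],[0,0,0],[0,0,0]],"twist":[5,3.9,0,0,0,0]}'
python3 ends.py .077
```

```text
t: 16.48
ee_pos: [0.5784, -0.0315, 0.0975]
eef_rot: [0.374, 0.927, -0.0, -0.0]
contact_force: [0.4, 0.1, -0.7]
opening: 0.0091
grip_force: 58.6
t: 16.98
ee_pos: [0.6044, 0.0168, 0.0973]
eef_rot: [0.304, 0.953, -0.0, -0.0]
contact_force: [1.6, -0.4, -0.7]
opening: 0.009
grip_force: 58.7
scene z 0.077 [0.7357 0.01  ] z .03 [0.7733 0.0569]
scene z 0.077 [0.5556 0.0489] z .03 [0.5798 0.0987]
scene z 0.077 [ 0.6523 -0.0171] z .03 [0.6837 0.0277]
scene z 0.077 [ 0.4854 -0.0147] z .03 [0.5045 0.0303]
scene z 0.077 [ 0.5966 -0.0926] z .03 [ 0.6239 -0.0533]
scene z 0.077 [ 0.4377 -0.0342] z .03 [0.4532 0.0094]
scene z 0.077 [ 0.5728 -0.1284] z .03 [ 0.5984 -0.0918]
top z 0.077 [ 0.6533 -0.0169] z .03 [ 0.6682 -0.0109]
top z 0.077 [ 0.6133 -0.0597] z .03 [ 0.6264 -0.0554]
top z 0.077 [ 0.5875 -0.0966] z .03 [ 0.5996 -0.0938]
top z 0.077 [0.5572 0.0506] z .03 [0.568  0.0596]
top z 0.077 [0.497  0.0226] z .03 [0.5052 0.0303]
top z 0.077 [0.4481 0.0022] z .03 [0.4543 0.0091]
[0.60462486 0.01660864 0.09753871] [ 3.03943937e-01  9.52689873e-01 -1.57062954e-04 -2.54892933e-04] 0.00918015103977266 [ 0.57839182  0.30003739 -0.25381516]
```

```bash
python3 -m handwheel '{"grip":[0,0,0,0,0,0,0,0],"xyz":[[0,0.001,-0.005],[0,0,-0.012],[0,0,-0.012],[0,0,-0.008],[0,0,-0.005],[0,0,-0.004],[0,0,-0.001],[0,0,0]],"twist":[0,0,0,0,0,0,0,0]}'
python3 -m handwheel '{"grip":[0,0,0],"xyz":[[0,0,-0.001],[0,0,0],[0,0,0]],"twist":[0,0,0]}'
```

```text
t: 17.75
ee_pos: [0.6042, 0.0189, 0.0509]
eef_rot: [0.303, 0.953, -0.0, -0.001]
contact_force: [-4.6, 0.4, 5.0]
opening: 0.0092
grip_force: 59.5
t: 18.0
ee_pos: [0.6042, 0.0189, 0.0509]
eef_rot: [0.303, 0.953, -0.0, -0.001]
contact_force: [-6.8, 0.2, 12.4]
opening: 0.0093
grip_force: 60.3
```

```bash
python3 -m handwheel '{"grip":[0.27,0.27,0.27,0.27,0.27,0.27,0.27,0.27,0.27,0.27],"xyz":[[0,0,0],[0,0,0],[0,0,0],[0,0,0],[0,0,0.01],[0,0,0.02],[0,0,0.03],[0,0,0.03],[0,0,0.02],[0,0,0]],"twist":[0,0,0,0,0,0,0,0,0,0]}'
python3 -m handwheel '{"grip":[0.27,0.5,0.5,0.5,0.5,0.5,0.5,0.5,0.5,0.5],"xyz":[[-0.003,-0.031,0],[-0.003,-0.032,0],[-0.003,-0.032,0],[-0.003,-0.032,0],[-0.003,-0.032,0],[-0.003,-0.032,0],[-0.003,-0.032,0],[-0.003,-0.032,0],[-0.003,-0.032,0],[-0.003,-0.032,0]],"twist":[-4.2,-4.2,-4.2,-4.2,-4.2,-4.2,-4.2,-4.2,-4.2,-4.1]}'
python3 -m handwheel '{"grip":[0.5,0.5,0.5,0.5,0.5],"xyz":[[-0.001,-0.028,-0.02],[0,0,-0.02],[0,0,0],[0,0,0],[0,0,0]],"twist":[0,0,0,0,0]}'
python3 ends.py .03
```

```text
t: 18.83
ee_pos: [0.6084, 0.0186, 0.1654]
eef_rot: [0.303, 0.953, 0.001, 0.004]
contact_force: [1.2, -0.7, 0.9]
opening: 0.0232
grip_force: 0.0
t: 19.67
ee_pos: [0.5746, -0.3016, 0.1594]
eef_rot: [0.625, 0.781, 0.0, -0.0]
contact_force: [0.6, -0.2, -0.4]
opening: 0.0427
grip_force: 0.0
t: 20.08
ee_pos: [0.5743, -0.3274, 0.1201]
eef_rot: [0.623, 0.782, 0.0, -0.0]
contact_force: [0.2, -0.0, -0.2]
opening: 0.0431
grip_force: 0.0
scene z 0.03 [0.5579 0.0539] z .03 [0.5579 0.0539]
scene z 0.03 [ 0.6518 -0.0136] z .03 [ 0.6518 -0.0136]
scene z 0.03 [0.5049 0.0305] z .03 [0.5049 0.0305]
scene z 0.03 [ 0.6236 -0.053 ] z .03 [ 0.6236 -0.053 ]
scene z 0.03 [0.4531 0.0083] z .03 [0.4531 0.0083]
scene z 0.03 [ 0.5988 -0.0914] z .03 [ 0.5988 -0.0914]
top z 0.03 [ 0.6541 -0.0149] z .03 [ 0.6541 -0.0149]
top z 0.03 [ 0.6266 -0.055 ] z .03 [ 0.6266 -0.055 ]
top z 0.03 [ 0.6    -0.0932] z .03 [ 0.6    -0.0932]
top z 0.03 [0.5571 0.0535] z .03 [0.5571 0.0535]
[ 0.57507742 -0.32755798  0.12105179] [6.23053392e-01 7.82178830e-01 8.02981933e-05 8.61848291e-04] 0.042955123152262055 [-0.24288424 -0.6637717   0.09418625]
```

```bash
python3 -m handwheel '{"grip":[0.5,0.5,0.5,0.5,0.5,0.5,0.5],"xyz":[[-0.001,-0.001,-0.01],[0,0,-0.03],[0,0,-0.027],[0,0,-0.015],[0,0,-0.007],[0,0,-0.004],[0,0,0]],"twist":[0,0,0,0,0,0,0]}'
python3 -m handwheel '{"grip":[0,0,0,0,0,0],"xyz":[[0,0,0],[0,0,0],[0,0,0],[0,0,0],[0,0,0],[0,0,0]],"twist":[0,0,0,0,0,0]}'
python3 -m handwheel '{"grip":[0,0,0,0,0,0],"xyz":[[0,0,0.005],[0,0,0.01],[0,0,0.015],[0,0,0.02],[0,0,0.02],[0,0,0]],"twist":[0,0,0,0,0,0]}'
```

```text
t: 20.77
ee_pos: [0.5733, -0.3289, 0.0264]
eef_rot: [0.623, 0.782, -0.0, -0.0]
contact_force: [0.1, 0.2, -0.5]
opening: 0.0428
grip_force: 0.0
t: 21.27
ee_pos: [0.5742, -0.3298, 0.0283]
eef_rot: [0.624, 0.782, 0.0, 0.001]
contact_force: [0.8, 0.5, 6.1]
opening: 0.0089
grip_force: 58.8
t: 21.77
ee_pos: [0.5754, -0.3308, 0.1016]
eef_rot: [0.624, 0.782, 0.0, 0.003]
contact_force: [2.0, -0.3, 0.0]
opening: 0.0093
grip_force: 58.7
```

```bash
python3 -m handwheel '{"grip":[0,0,0,0,0,0,0,0,0,0],"xyz":[[0.005,0.022,0],[0.006,0.033,0],[0.006,0.033,0],[0.006,0.033,0],[0.006,0.033,0],[0.006,0.033,0],[0.006,0.033,0],[0.006,0.033,0],[0.006,0.033,0],[0.006,0.033,0]],"twist":[3.5,3.5,3.5,3.5,3.5,3.5,3.5,3.5,3.5,3.5]}'
python3 -m handwheel '{"grip":[0,0,0,0,0,0],"xyz":[[0.006,0.033,0],[0.006,0.026,0],[0,0,0],[0,0,0],[0,0,0],[0,0,0]],"twist":[3.5,3.4,0,0,0,0]}'
python3 ends.py .077
```

```text
t: 22.6
ee_pos: [0.632, -0.0085, 0.0964]
eef_rot: [0.358, 0.934, -0.0, -0.0]
contact_force: [0.4, -0.3, -0.9]
opening: 0.0094
grip_force: 58.6
t: 23.1
ee_pos: [0.6438, 0.0477, 0.0964]
eef_rot: [0.304, 0.953, -0.0, -0.0]
contact_force: [-0.5, 0.2, 0.0]
opening: 0.0094
grip_force: 58.7
scene z 0.077 [0.7354 0.01  ] z .03 [0.773  0.0568]
scene z 0.077 [0.6057 0.072 ] z .03 [0.6337 0.1235]
scene z 0.077 [0.6774 0.0231] z .03 [0.7107 0.0709]
scene z 0.077 [0.5348 0.0066] z .03 [0.5575 0.0532]
scene z 0.077 [ 0.6226 -0.0556] z .03 [ 0.6518 -0.0136]
scene z 0.077 [ 0.4855 -0.0135] z .03 [0.5046 0.0317]
scene z 0.077 [ 0.5972 -0.0926] z .03 [ 0.6245 -0.0534]
scene z 0.077 [ 0.4377 -0.0342] z .03 [0.4532 0.0094]
scene z 0.077 [ 0.5728 -0.1284] z .03 [ 0.5984 -0.0918]
top z 0.077 [0.6795 0.0229] z .03 [0.6955 0.0307]
top z 0.077 [ 0.6398 -0.0208] z .03 [ 0.6541 -0.0149]
top z 0.077 [ 0.6133 -0.0597] z .03 [ 0.6264 -0.0554]
top z 0.077 [0.608  0.0735] z .03 [0.621  0.0834]
top z 0.077 [ 0.5875 -0.0966] z .03 [ 0.5996 -0.0938]
top z 0.077 [0.5468 0.0443] z .03 [0.5572 0.053 ]
top z 0.077 [0.497  0.0226] z .03 [0.5052 0.0303]
top z 0.077 [0.4478 0.0025] z .03 [0.4539 0.0094]
[0.64397583 0.04744638 0.09653727] [ 3.03924044e-01  9.52696247e-01 -1.35764584e-04 -1.32091637e-04] 0.009580827580068828 [-0.35982784  0.4170323  -0.35201084]
```

Its centre is (.6438,.0482) and the target is (.6452,.0485), so I shift +1 mm in x and lower.

```bash
python3 -m handwheel '{"grip":[0,0,0,0,0,0,0,0],"xyz":[[0.001,0,-0.005],[0,0,-0.012],[0,0,-0.012],[0,0,-0.008],[0,0,-0.005],[0,0,-0.003],[0,0,-0.001],[0,0,0]],"twist":[0,0,0,0,0,0,0,0]}'
python3 -m handwheel '{"grip":[0,0,0],"xyz":[[0,0,-0.001],[0,0,0],[0,0,0]],"twist":[0,0,0]}'
```

```text
t: 23.87
ee_pos: [0.6447, 0.0489, 0.0504]
eef_rot: [0.303, 0.953, -0.0, -0.0]
contact_force: [0.4, -0.6, -0.1]
opening: 0.0094
grip_force: 58.7
t: 24.12
ee_pos: [0.6452, 0.0489, 0.0503]
eef_rot: [0.303, 0.953, 0.0, 0.0]
contact_force: [-2.9, -0.5, 4.2]
opening: 0.0095
grip_force: 59.3
```

```bash
python3 -m handwheel '{"grip":[0.27,0.27,0.27,0.27,0.27,0.27,0.27,0.27,0.27,0.27],"xyz":[[0,0,0],[0,0,0],[0,0,0],[0,0,0],[0,0,0.01],[0,0,0.02],[0,0,0.03],[0,0,0.03],[0,0,0.02],[0,0,0]],"twist":[0,0,0,0,0,0,0,0,0,0]}'
python3 -m handwheel '{"grip":[0.27,0.27,0.27,0.27,0.27,0.27,0.27,0.27,0.27,0.27],"xyz":[[-0.02,0.01,0.02],[-0.025,0.01,0.02],[-0.025,0.01,0.02],[-0.025,0.01,0],[-0.025,0.01,0],[-0.025,0.01,0],[-0.025,0.01,0],[-0.02,0.01,0],[0,0,0],[0,0,0]],"twist":[0,0,0,0,0,0,0,0,0,0]}'
python3 ends.py .03
python3 - <<'E'
from h import *
a=get_image("top")["color"];b=get_image("scene")["color"]
c=lambda i:cv2.resize(i[...,::-1],(400,300),interpolation=cv2.INTER_AREA)
cv2.imwrite("pics/end.png",np.vstack([cv2.resize(a[130:255,140:400,::-1],(620,298),interpolation=cv2.INTER_CUBIC),cv2.resize(b[100:290,140:400,::-1],(620,300),interpolation=cv2.INTER_CUBIC)]))
E
```

```text
t: 24.95
ee_pos: [0.6485, 0.0488, 0.1659]
eef_rot: [0.303, 0.953, 0.001, 0.005]
contact_force: [1.2, 0.5, -0.2]
opening: 0.0231
grip_force: 0.0
t: 25.78
ee_pos: [0.4545, 0.1292, 0.2199]
eef_rot: [0.302, 0.953, 0.0, 0.0]
contact_force: [-0.2, 0.3, 1.0]
opening: 0.0229
grip_force: 0.0
scene z 0.03 [0.6087 0.0749] z .03 [0.6087 0.0749]
scene z 0.03 [0.6792 0.0254] z .03 [0.6792 0.0254]
scene z 0.03 [0.5575 0.0532] z .03 [0.5575 0.0532]
scene z 0.03 [ 0.6518 -0.0136] z .03 [ 0.6518 -0.0136]
scene z 0.03 [0.5044 0.0309] z .03 [0.5044 0.0309]
scene z 0.03 [ 0.6244 -0.0532] z .03 [ 0.6244 -0.0532]
scene z 0.03 [0.4532 0.0094] z .03 [0.4532 0.0094]
scene z 0.03 [ 0.5984 -0.0918] z .03 [ 0.5984 -0.0918]
top z 0.03 [0.6818 0.024 ] z .03 [0.6818 0.024 ]
top z 0.03 [ 0.6541 -0.0149] z .03 [ 0.6541 -0.0149]
top z 0.03 [ 0.6264 -0.0554] z .03 [ 0.6264 -0.0554]
top z 0.03 [ 0.5996 -0.0938] z .03 [ 0.5996 -0.0938]
top z 0.03 [0.6097 0.075 ] z .03 [0.6097 0.075 ]
top z 0.03 [0.5572 0.053 ] z .03 [0.5572 0.053 ]
top z 0.03 [0.5052 0.0303] z .03 [0.5052 0.0303]
top z 0.03 [0.4543 0.0091] z .03 [0.4543 0.0091]
[0.45609658 0.12869712 0.21989396] [3.02977906e-01 9.52997342e-01 1.63414870e-04 6.54206106e-04] 0.023167543774736406 [-0.06119788  0.35484197  0.41257566]
```

View pics/end.png

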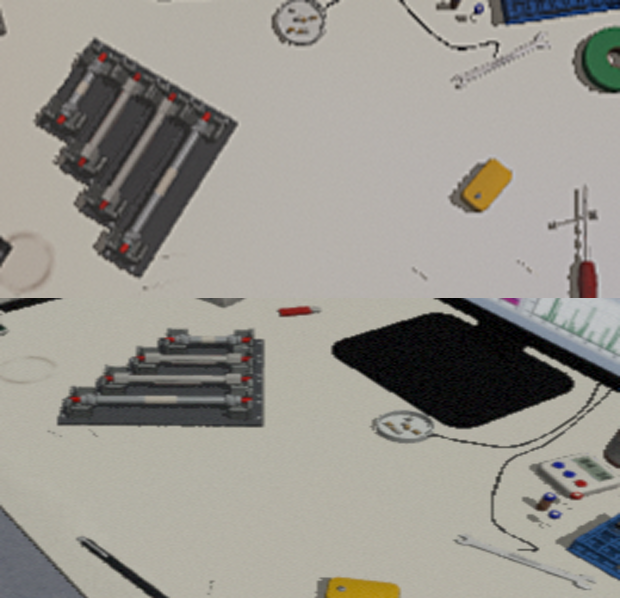

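All four columns lie in their own lanes, level and within about 2 mm of centre. The spanner and cutter have not been touched.

```bash
python3 -c "
from station import r
print(r.job_done())"
```

```text
the job is handed in; nothing more can be done
None
```

The job is handed in: all four columns lie level in their own lanes, within about 2 mm of centre by the last pictures, with the spanner and tube cutter left where they were, in about 26 s of the 112 s allowed; the station returned no verdict.

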